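Grade three beads on the hooded bead sorter

ROBOT

A 6-joint arm with a two-finger parallel gripper is mounted at the origin on the work surface. World frame = base frame: x ahead of the robot, y to its left, z up, the work surface at z = 0. Lengths are in m, angles in rad, forces in N, time in s.
With the tool pointing down it reaches from about 0.35 to 0.85 m from the base axis. Payload 8.1 kg.
Tool frame: the origin (TCP) lies midway between the tips of the shut fingers; the grasp point (between the pads) lies 19 mm behind it; z points along the fingers, y is the line along which they close (so a half turn about z gives the same grasp; the last joint's range is limited). The gripper opens to 93 mm and grips with 3 to 60 N. Pads are 15 mm wide; open, the fingers measure 128 mm over their backs; the gripper's body (75 mm by 188 mm) begins 65 mm behind the grasp point.
Start: joints at [-1.305, 0.13, 1.488, -0, 1.523, -0.085], TCP at [0.206, -0.563, 0.219] pointing down, gripper open.
Joint ranges: [-2.96, 2.96], [-0.89, 2.26], [0.02, 2.5], [-1.34, 4.48], [0, 2.73], [-2.66, 2.66]. Speed limits (rad/s): [2.39, 2.39, 2.79, 3.14, 3.14, 3.14].

INTERFACE

Orientations are given as a rotation vector (axis times angle).
In Python, from plant import read_state, read_camera, get_calibration, close_job gives the robot as it stands.
- The arm moves only by the shell command python3 -m crank 'ROWS' [FORCE]. ROWS is JSON, a list that holds one entry, the list of rows, each a list of 7 numbers: the gripper's target within -1 to 1 (fully open at 1, half-way at 0, shut at -1), then the shift along the tool's x, y, z as a fraction of full scale, then the turn, a rotation vector about the tool's x, y, z as a fraction of full scale. In form: [[[grip, x, y, z, rx, ry, rz], ...]]. A call has exactly 5 rows; each row is the pose to reach, as a shift and turn from the pose commanded when the call began, along the tool's axes at that moment; what a row does not reach only later rows make up. Full scale, the value 1, is 0.5 m for a shift and 90 degrees for a turn. A row lasts 1/8 s, in which the tool goes at most 62.5 mm and 10.7 degrees, less where a joint would pass 70% of its speed; a pose out of reach is approached as far as the arm can. A call with a number of a shift or a turn outside -1 to 1 is refused whole. A call with a gripper value outside its range is refused whole. The fingers move at their own pace and stop on an object; FORCE is the grip in N (left out, the last holds). Time passes only in rows, so rows that repeat a pose let the fingers close, or fill a call up. It gives the time, the measured TCP pose, the force, the opening and the grip force at its end, in the units of the state.
- read_state(): the state, without advancing time (a new reading comes with each control period).
- read_camera(name): name is "side" or "top" or "wrist"; returns the picture (400x640x3 uint8, red, green, blue); there is no depth.
- get_calibration(name): a dict with "fx", "fy", "cx", "cy" (pixels), "dist_coeffs" ([k1, k2, p1, p2, k3] as OpenCV has them; the pictures are not rectified), "eye" and "orientation" of the camera in the world; the wrist camera has in their place "mount" (4x4, takes a point from camera to tool coordinates, whose origin is the TCP and whose axes are the flange's). Camera axes: x right, y down, z forward; pixel columns grow to the right and rows downward; lengths in m; the calibration is good to about 2 mm. A picture is of the moment at which its call begins: read the wrist's pose just before it. get_calibration takes no time and is no camera call.
- close_job(): hands the job in; it is judged then, once.
The state is a dict: "t": time; "q": joint angles; "dq": joint speeds; "joint_torque": joint torques, N m; "tool_pos": TCP position; "orientation": TCP orientation; "force": force on the tool from outside, world axes, zero at the start; "wrist_torque": the same for the moment, N m; "opening": finger opening in m; "gripper_force": force on a finger pad.
Only numpy, scipy, OpenCV 4.12 (cv2) and the standard library are available. Lean on these libraries where they do the work, as an engineer would, in place of code of your own. Each camera call takes 0.05 s, during which the arm holds its last target. There are 200 camera calls.

TASK

The aluminium bead scoop, with three white beads in it, is pushed handle-first under the low shelf at the back: draw it right out from under the shelf and stand it on the bench, let it go, then take it again and tip all three beads under the hood into the sorter's hopper while the gate is still shut. Stand the empty scoop upright on the bench again, then turn the recessed gate knob clockwise to its stop, so that each bead runs down the ramp and ends in the pocket of its own size. Leave the other things on the bench where they are.

Things in the scene. Friction and masses are not known exactly. Their poses are not given: they have to be found in the camera images.
- scoop: Aluminium bead scoop, wooden handle, 0.15 kg empty. Origin: underside, centre of the bowl; +x points out of the mouth, -x along the handle, z up. It starts level on the bench holding the three beads, handle under the shelf, mouth towards the robot. Its total length is 185 mm (x -135 to +50). Beads stay in while it is level and moved smoothly.
- scoop_bowl (a point): Grasp point across the scoop's bowl: scoop x +15, y 0, z 24 mm; scoop axes. Bowl: x -50 to +50 mm, 42 mm wide outside, flat upright side walls 3 mm thick from z 0 to 42 mm (their lower edges are its feet), closed at the back, open at the mouth. Only the bowl stands out from under the shelf.
- scoop_handle (a point): Middle of the scoop's handle: scoop x -95, y 0, z 42 mm; scoop axes. Straight bar 14 mm wide (y), 20 mm tall (z 32 to 52 mm), from x -50 to -135 mm.
- scoop_mouth (a point): Middle of the floor's edge at the open mouth: scoop x +50, y 0, z 21 mm; scoop axes. The bowl's floor rises 10 deg from the back (4 mm high) to this edge, so beads roll out only when the mouth is tipped down well beyond 10 deg; about 38 deg empties it.
- scoop_handle_end (a point): End of the scoop's handle: scoop x -135, y 0, z 42 mm.
- bead_small_center (a point): Centre of the small bead: smooth, freely rolling white ceramic ball, 20 mm diameter, about 12 g.
- bead_medium_center (a point): Centre of the medium bead: smooth, freely rolling white ceramic ball, 26 mm diameter, about 24 g.
- bead_large_center (a point): Centre of the large bead: smooth, freely rolling white ceramic ball, 32 mm diameter, about 42 g.
- sorter: Fixed bead sorter, 312 mm long (x -146 to +166), 90 mm wide without its gate housing. Origin: bench level, on the ramp's centre line; +x is the way the beads run down (roughly world -y), z up. The ramp falls 13 deg: its surface is 114 mm high at x -140, 45 mm at x +158; channel 35 mm wide. Uphill is the hooded hopper, then the gate (a plate at x -56), then three slots over three pockets.
- inlet (a point): Middle of the top edge of the inlet sill at the hopper's uphill end: sorter x -142, y 0, z 154 mm; sorter axes (+x leads into the hopper). The sill is 4 mm thick, 80 mm wide. The inlet is the only way in: 74 mm wide between the hood's side panels, from this sill up to the hood's edge 86 mm above it. Uphill of the sill the sorter has nothing but its base, 4 mm out.
- hood_edge (a point): Middle of the uphill edge of the hood's top, underside: sorter x -132, y 0, z 240 mm; sorter axes. Clear plastic hood over the hopper: top plate 3 mm thick, 80 mm wide, falling 13 deg with the ramp from here to x -58 (underside 223 mm high there), side panels outside y +-37 mm from x -138 to -58, closed at x -58 above the gate.
- hopper (a point): On the hopper floor's centre line: sorter x -105, y 0, z 106 mm; sorter axes. The hopper runs from x -140 to the gate at x -56; its floor is 35 mm wide, its walls rise 42 mm upright from it and then flare out at 45 deg to 72 mm wide, so a 42 mm wide scoop inside the inlet must stay 46 mm or more above the floor.
- pockets (a point): Middle of the second pocket's floor: sorter x +69, y 0, z 12 mm; sorter axes. The ramp has three ever wider slots, each over its own pocket: 22 mm wide at x -50 to +40 (the small bead drops here), 28 mm at x +40 to +98 (medium), 35 mm at x +98 to +158 (large). A bead that is too big rolls along the slot to the next one.
- gate_housing (a point): Middle of the gate housing's top: sorter x +30, y -66, z 188 mm; sorter axes. Grey housing on the robot's side of the sorter, x -14 to +74, y -110 to -22, with a square well 80 x 80 mm inside sunk 38 mm into its top, the knob in its middle. Beside it a rack cover: x -68 to -14, y -75 to -24, 174 mm high.
- gate_knob (a joint): Gate knob angle in rad: 0 shut, grows as the knob turns clockwise seen from above, stop at 1.4 (gate plate drawn 38 mm aside, fully open). Starts at 0 to 0.1 and stays where it is left; about 0.06 N m turns it.
- knob_grip (a point): On the knob's upright axis, 172.5 mm above the bench, at the height to grip. Turns with the knob: its x axis runs along the bar grip, which is 36 mm long, 12 mm wide, flat sides from 158 to 184 mm above the bench, on a 38 mm round skirt. Well floor 150 mm, rim 188 mm above the bench; the walls stand 40 mm from the axis.
- shelf: Fixed low plywood shelf. Origin: bench level, under the middle of its front edge, which faces the robot; from there it is 240 mm deep (+x) and 500 mm wide (y). Board underside 100 mm, top 118 mm above the bench; end panels at y +-241 mm, open at the front between them. Pots and boxes up to 90 mm tall stand on it, from x +84 mm back.
- paint_jar: Bystander beside the scoop: amber jar, 46 mm diameter, 52 mm tall. Origin: centre of underside.
- tape_roll: Bystander beside the scoop: roll of tape lying flat, 60 mm diameter, 24 mm tall. Origin: centre of underside.
- glue_bottle: Bystander: white glue bottle, 44 mm diameter, 125 mm tall. Origin: centre of underside.
- cap_half: Bystander: half of a cut white plastic cap, 60 mm across, 22 mm tall. Origin: bench level, centre of the round.
- cap_piece: Bystander: smaller piece of a cut white cap, within 60 mm across, 18 mm tall. Origin: bench level, centre of the round.
- craft_knife: Bystander: craft knife lying along its x from -90 to +63 mm, 12 mm thick. Origin: bench level.
- steel_ruler: Bystander: steel ruler 200 x 28 x 4 mm, long along its x. Origin: centre of underside.
There are look-alikes about, which are no part of the job. Leave any yellow look-alike of the scoop alone.

How it is judged:
On the way, in this order (a step that is already met when the one before it is completed fails the run):
1. the scoop stands upright on the bench, drawn right out from under the shelf, with the three beads in it, let go (height (world z) of scoop below 0.006 m and angle between scoop's own z axis and vertical below 0.06 rad and contact force between the fingers and scoop below 0.2 N and (x of scoop_handle_end in the frame of shelf below 0 m or y of scoop_handle_end in the frame of shelf below -0.26 m or y of scoop_handle_end in the frame of shelf above 0.26 m) and x of bead_small_center in the frame of scoop between -0.05 and 0.05 m and z of bead_small_center in the frame of scoop between 0 and 0.06 m and y of bead_small_center in the frame of scoop between -0.021 and 0.021 m and x of bead_medium_center in the frame of scoop between -0.05 and 0.05 m and z of bead_medium_center in the frame of scoop between 0 and 0.06 m and y of bead_medium_center in the frame of scoop between -0.021 and 0.021 m and x of bead_large_center in the frame of scoop between -0.05 and 0.05 m and z of bead_large_center in the frame of scoop between 0 and 0.06 m and y of bead_large_center in the frame of scoop between -0.021 and 0.021 m), for 0.2 s.
2. all three beads lie in the hopper behind the shut gate (x of bead_small_center in the frame of sorter between -0.142 and -0.056 m and y of bead_small_center in the frame of sorter between -0.036 and 0.036 m and z of bead_small_center in the frame of sorter between 0.095 and 0.18 m and x of bead_medium_center in the frame of sorter between -0.142 and -0.056 m and y of bead_medium_center in the frame of sorter between -0.036 and 0.036 m and z of bead_medium_center in the frame of sorter between 0.095 and 0.18 m and x of bead_large_center in the frame of sorter between -0.142 and -0.056 m and y of bead_large_center in the frame of sorter between -0.036 and 0.036 m and z of bead_large_center in the frame of sorter between 0.095 and 0.18 m and value of joint gate_knob below 0.25 rad), for 0.3 s.
3. with the scoop standing upright on the bench, released, the gate knob is turned clockwise to its stop (1.4 rad, at least 1.25) (height (world z) of scoop below 0.006 m and angle between scoop's own z axis and vertical below 0.06 rad and contact force between the fingers and scoop below 0.2 N and value of joint gate_knob above 1.25 rad), for 0.1 s.
At the end, for the whole second after the job is handed in: Small, medium and large bead each lie in the pocket of their own size (centre inside the pocket, below 45 mm); the scoop stands upright on the bench (within 0.06 rad), clear of the shelf, released and at rest; the gate knob is open by at least 1.25 of 1.4 rad (all of step 3 and x of bead_small_center in the frame of sorter between -0.051 and 0.041 m and y of bead_small_center in the frame of sorter between -0.02 and 0.02 m and height (world z) of each of bead_small_center, bead_medium_center, bead_large_center below 0.045 m and x of bead_medium_center in the frame of sorter between 0.039 and 0.099 m and y of bead_medium_center in the frame of sorter between -0.02 and 0.02 m and x of bead_large_center in the frame of sorter between 0.097 and 0.159 m and y of bead_large_center in the frame of sorter between -0.02 and 0.02 m and (x of scoop_handle_end in the frame of shelf below 0 m or y of scoop_handle_end in the frame of shelf below -0.26 m or y of scoop_handle_end in the frame of shelf above 0.26 m) and linear speed of scoop below 0.02 m/s); the robot touches nothing.
It fails at once if another thing on the bench is moved by more than 30 mm (distance of any of paint_jar, tape_roll, glue_bottle, cap_half, cap_piece, craft_knife, steel_ruler from where it was at the start of the episode above 0.03 m).
It also fails if it takes over 72 s, if anything falls off the work surface, if the arm or the gripper's body presses on something with over 40 N, if the wrist force passes 120 N, or if a joint passes its speed limit or range.

## Working session

There is one attempt and no reset: what is moved stays moved. The work goes in short steps, Python scripts to look and compute and a shell command to move; the robot and the scene stay as the last step left them, time stands still between calls to the robot, and variables do not carry over. Pictures are saved under pics/ and viewed, at most 10 in all, crops included, and the job is handed in when it is done.

```bash
ls; mkdir -p pics; python3 - <<'E'
from plant import *
import cv2,numpy as np
print(read_state())
for n in ("side","top","wrist"):
    c=get_calibration(n); print(n,c)
    cv2.imwrite(f"pics/{n}0.png",read_camera(n)[:,:,::-1])
E
```

```text
pics
{'t': 0.0, 'q': array([-1.30536306e+00,  1.31150547e-01,  1.48928580e+00,  1.52033007e-05,
        1.52298922e+00, -8.53717209e-02]), 'dq': array([-0.00052849, -0.00038728, -0.00019693, -0.00042705, -0.00086038,
        0.0008811 ]), 'joint_torque': array([-1.48629402e-03, -5.59839535e+01, -4.91765928e+01,  7.70863658e-02,
        3.55214020e-02, -1.47791084e-04]), 'tool_pos': array([ 0.20608458, -0.5628903 ,  0.21759021]), 'orientation': array([-3.09159062e+00, -5.47902024e-01,  2.34968720e-04]), 'force': array([ 0.39112432, -0.49082777,  0.21275998]), 'wrist_torque': array([-0.03435487,  0.01883765,  0.00318331]), 'gripper_force': 0.0, 'opening': 0.09309848407412696}
side {'fx': 366.84914837942694, 'fy': 366.84914837942694, 'cx': 316.79217893141094, 'cy': 202.03604427002782, 'dist_coeffs': array([-0.06724835,  0.        ,  0.        ,  0.        ,  0.        ]), 'eye': array([-0.04061001,  0.64979978,  0.6725031 ]), 'orientation': array([-0.91418242,  2.26749305, -1.32688667])}
top {'fx': 386.22914946876193, 'fy': 386.22914946876193, 'cx': 314.05170405241347, 'cy': 200.0041903859808, 'dist_coeffs': array([-0.09479186,  0.        ,  0.        ,  0.        ,  0.        ]), 'eye': array([ 0.33952241, -0.01018835,  1.25714822]), 'orientation': array([-2.09109675,  2.12839979, -0.19276167])}
wrist {'fx': 276.5973513250792, 'fy': 276.5973513250792, 'cx': 318.4117020826999, 'cy': 197.57827637922065, 'dist_coeffs': array([-0.01348792,  0.        ,  0.        ,  0.        ,  0.        ]), 'mount': array([[ 1.75917955e-04, -9.70129827e-01, -2.42586249e-01,
         6.81686923e-02],
       [ 9.99999633e-01, -3.28586420e-05,  8.56582103e-04,
         8.40424629e-04],
       [-8.38966902e-04, -2.42586310e-01,  9.70129465e-01,
        -1.66648484e-01],
       [ 0.00000000e+00,  0.00000000e+00,  0.00000000e+00,
         1.00000000e+00]])}
```

View pics/top0.png

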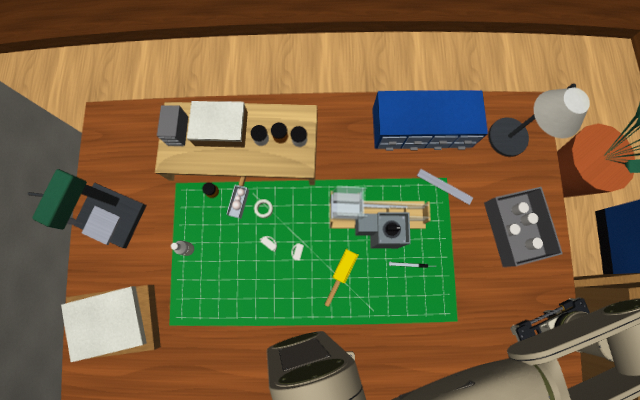

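View pics/side0.png

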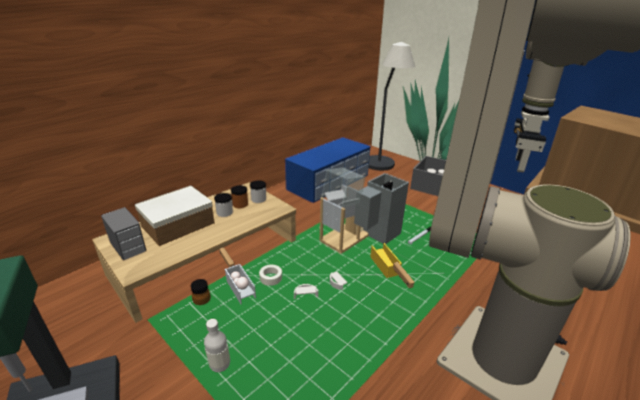

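The top view shows the aluminium scoop at about (237,200), with white beads in it and its handle under the shelf; the jar is at (210,190) and the tape at (263,208). Look-alikes: the yellow scoop (345,265), the beads in the right tray (520,230) and the cap pieces (268,243) and (297,252). I choose the aluminium one. The sorter is at (330–428, 190–245), with its knob at (391,229).

```bash
cat >h.py <<'E'
from plant import *
import cv2,numpy as np
from scipy.spatial.transform import Rotation as R
def cam(n,st=None):
    c=get_calibration(n); K=np.array([[c['fx'],0,c['cx']],[0,c['fy'],c['cy']],[0,0,1]])
    if n=='wrist':
        st=st or read_state(); T=np.eye(4); T[:3,:3]=R.from_rotvec(st['orientation']).as_matrix(); T[:3,3]=st['tool_pos']
        T=T@c['mount']; return K,c['dist_coeffs'],T[:3,:3],T[:3,3]
    return K,c['dist_coeffs'],R.from_rotvec(c['orientation']).as_matrix(),np.array(c['eye'])
def ray(C,uv):
    K,d,Rm,e=C; p=cv2.undistortPoints(np.array(uv,float).reshape(-1,1,2),K,d).reshape(-1,2)
    return np.c_[p,np.ones(len(p))]@Rm.T
def onz(C,uv,z):
    v=ray(C,uv); return C[3]+v*((z-C[3][2])/v[:,2])[:,None]
def proj(C,P):
    K,d,Rm,e=C; return cv2.projectPoints((np.array(P,float).reshape(-1,3)-e)@Rm,np.zeros(3),np.zeros(3),K,d)[0].reshape(-1,2)
E
python3 - <<'E'
from h import *
im=cv2.imread('pics/top0.png')
a=cv2.resize(im[165:235,190:290],None,fx=4,fy=4,interpolation=2)
b=cv2.resize(im[175:265,320:440],None,fx=6,fy=6,interpolation=2)
o=np.zeros((600,800,3),np.uint8); 
a=cv2.resize(im[170:225,190:290],(560,308),interpolation=2);b=cv2.resize(im[180:250,322:438],(464,280),interpolation=2)
o[:308,:560]=a;o[310:590,:464]=b
cv2.imwrite('pics/c1.png',o)
C=cam('top')
print(onz(C,[[237,200],[230,215],[242,217],[391,229]],.042))
E
```

```text
[[ 0.58881644  0.2567788   0.042     ]
 [ 0.54008294  0.27840074  0.042     ]
 [ 0.53292125  0.23931559  0.042     ]
 [ 0.48563476 -0.23434243  0.042     ]]
```

View pics/c1.png

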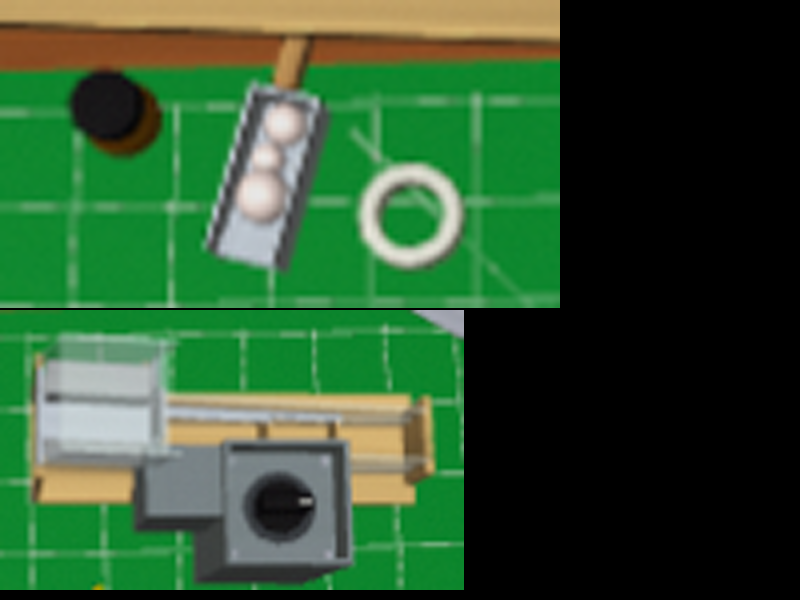

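The crop confirms it: an aluminium bowl with three white beads, wooden handle running under the shelf, and the dark knob in its well at about px (391,229). Next is a helper that computes move fractions.

```bash
cat >>h.py <<'E'
def tool(yaw,pitch=0.,roll=0.):
    """tool x at yaw, z down; pitch about tool y, deg"""
    return R.from_euler('z',yaw,degrees=True)*R.from_euler('x',180,degrees=True)*R.from_euler('y',pitch,degrees=True)*R.from_euler('x',roll,degrees=True)
def go(pos,Rt,frm=None):
    """fractions for one call from the present (or given) pose"""
    st=read_state(); p0,R0=frm or (st['tool_pos'],R.from_rotvec(st['orientation']))
    d=R0.inv().apply(np.array(pos)-p0)/.5; r=(R0.inv()*Rt).as_rotvec()/(np.pi/2)
    print('FR',np.round(np.r_[d,r],4).tolist(),'mm %.0f deg %.0f'%(np.linalg.norm(d)*500,np.linalg.norm(r)*90)); return (np.array(pos),Rt)
E
python3 - <<'E'
from h import *
C=cam('top')
P=onz(C,[[234.6,185],[248,187.9],[227,214.6],[240,218.2]],.042)[:,:2]
print(P); m=(P[2]+P[3])/2;b=(P[0]+P[1])/2;v=m-b;print('ctr',(m+b)/2,'len',np.hypot(*v),'yaw',np.degrees(np.arctan2(v[1],v[0])))
print(onz(C,[[391,229]],.184), 'inlet-ish',onz(C,[[331,190],[332,206]],.2))
a=go([.40,-.22,.42],tool(40)); go([.42,-.02,.42],tool(45),a)
E
```

```text
[[0.63889355 0.26591266]
 [0.62824245 0.22162205]
 [0.54155257 0.28820577]
 [0.52914304 0.24570984]]
ctr [0.5844579  0.25536258] len 0.10092078082352948 yaw 166.7153688370356
[[ 0.46856034 -0.20814819  0.184     ]] inlet-ish [[ 0.57985879 -0.04268369  0.2       ]
 [ 0.53418091 -0.04434239  0.2       ]]
FR [0.6, -0.5116, -0.4035, -0.0009, -0.0002, -0.2211] mm 443 deg 20
FR [0.2878, -0.2807, -0.0, 0.0, 0.0, -0.0556] mm 201 deg 5
```

```bash
python3 -m crank '[[[1,0.1,-0.08,-0.1,0,0,-0.05],[1,0.2,-0.17,-0.2,0,0,-0.1],[1,0.3,-0.25,-0.3,0,0,-0.15],[1,0.4,-0.34,-0.4,0,0,-0.2],[1,0.48,-0.41,-0.4,0,0,-0.22]]]'
python3 - <<'E'
from h import *
go([.36,-.14,.40],tool(40))
E
```

```text
t: 0.78
tool_pos: [0.3331, -0.3392, 0.3961]
orientation: [2.951, 1.073, 0.001]
force: [1.6, -0.5, -0.4]
opening: 0.093
gripper_force: 0.0
FR [0.2971, -0.271, -0.0083, 0.0013, 0.0, -0.0005] mm 201 deg 0
```

```bash
python3 -m crank '[[[1,0.07,-0.07,0,0,0,0],[1,0.15,-0.14,0,0,0,0],[1,0.22,-0.21,0,0,0,0],[1,0.29,-0.27,0,0,0,0],[1,0.29,-0.27,0,0,0,0]]]'
python3 - <<'E'
from h import *
import pickle
st=read_state(); im=read_camera('wrist')[:,:,::-1]
cv2.imwrite('pics/w1.png',im); pickle.dump(cam('wrist',st),open('pics/w1.pkl','wb'))
big=np.ascontiguousarray(im); cv2.imwrite('pics/w1b.png',cv2.resize(big,(800,500)))
E
```

```text
t: 1.4
tool_pos: [0.3576, -0.1415, 0.3946]
orientation: [2.95, 1.078, 0.002]
force: [0.6, -0.6, 0.1]
opening: 0.0928
gripper_force: 0.0
```

View pics/w1b.png

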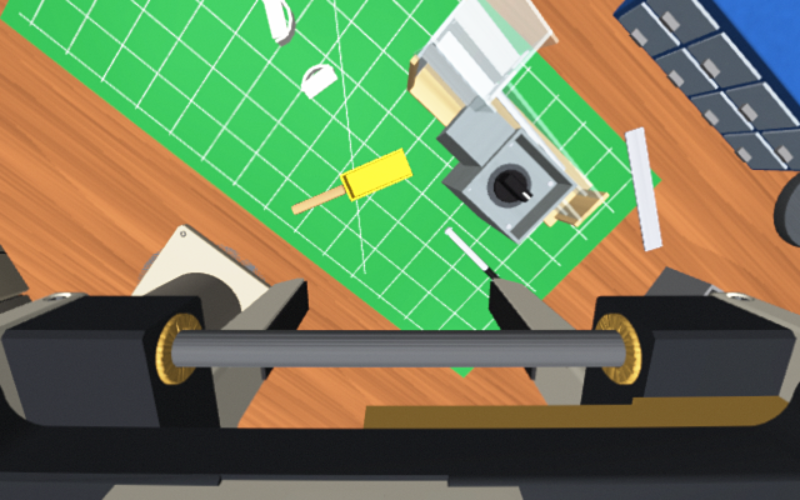

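The wrist view shows the knob at about (409,149) in raw pixels, the housing around it, and the hood at about (390,40). I'll zoom in for the corners.

```bash
python3 - <<'E'
import cv2
im=cv2.imread('pics/w1.png')
cv2.imwrite('pics/w1c.png',cv2.resize(im[0:200,320:490],(510,600),interpolation=2))
E
```

```text
(no output)
```

View pics/w1c.png

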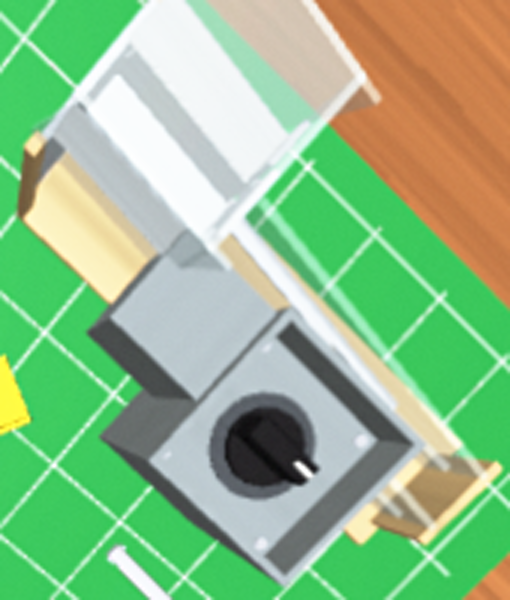

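```bash
python3 - <<'E'
from h import *
import pickle
C=pickle.load(open('pics/w1.pkl','rb'))
f=lambda L:np.array(L)/3+[320,0]
P=onz(C,f([[290,308],[425,443],[285,585],[148,458]]),.188)[:,:2]
print(P.round(4)); c=P.mean(0); print('c',c,[np.hypot(*(P[i]-P[i-1])).round(4) for i in range(4)],[np.degrees(np.arctan2(*(P[i]-P[i-1])[::-1])).round(1) for i in range(4)])
k=onz(C,f([[235,440],[312,468],[265,447],[303,470]]),.184)[:,:2];print('knob',k)
# hood uphill/downhill corners guesses, downhill near corner z.226
print(onz(C,f([[228,265],[378,97]]),.224)[:,:2])
a=go([.53,.10,.36],tool(-13.3)); go([.55,.25,.24],tool(-13.3),a)
E
```

```text
[[ 0.5168 -0.1746]
 [ 0.5153 -0.2612]
 [ 0.4287 -0.2595]
 [ 0.4305 -0.1713]]
c [ 0.47282209 -0.2166651 ] [np.float64(0.0864), np.float64(0.0866), np.float64(0.0867), np.float64(0.0882)] [np.float64(-2.2), np.float64(-91.0), np.float64(178.8), np.float64(88.8)]
knob [[ 0.46186887 -0.19652154]
 [ 0.47547286 -0.23194087]
 [ 0.46837931 -0.20901956]
 [ 0.4721908  -0.22945834]]
[[ 0.5022404  -0.13805548]
 [ 0.5801269  -0.1397554 ]]
FR [0.5769, -0.1495, 0.0687, 0.0004, -0.0003, 0.5931] mm 300 deg 53
FR [-0.0301, -0.3012, 0.24, 0.0, 0.0, 0.0] mm 193 deg 0
```

```bash
python3 -m crank '[[[1,0.11,-0.03,0.01,0,0,0.11],[1,0.23,-0.06,0.03,0,0,0.22],[1,0.34,-0.09,0.04,0,0,0.33],[1,0.46,-0.12,0.06,0,0,0.44],[1,0.57,-0.15,0.07,0,0,0.55]]]'
python3 - <<'E'
from h import *
go([.535,.255,.26],tool(-13.3))
E
```

```text
t: 2.08
tool_pos: [0.514, 0.0743, 0.3614]
orientation: [3.135, -0.196, -0.001]
force: [0.3, -0.9, 0.0]
opening: 0.0928
gripper_force: 0.0
FR [-0.0032, -0.364, 0.2026, 0.0005, 0.0002, 0.0684] mm 208 deg 6
```

```bash
python3 -m crank '[[[1,-0.02,-0.09,0.05,0,0,0.02],[1,-0.04,-0.18,0.1,0,0,0.05],[1,-0.06,-0.27,0.15,0,0,0.07],[1,-0.07,-0.36,0.2,0,0,0.07],[1,-0.07,-0.36,0.2,0,0,0.07]]]'
python3 - <<'E'
from h import *
import pickle
st=read_state(); im=read_camera('wrist')[:,:,::-1]
cv2.imwrite('pics/w2.png',im); pickle.dump(cam('wrist',st),open('pics/w2.pkl','wb'))
print(proj(cam('wrist',st),[.584,.255,.042]))
cv2.imwrite('pics/w2c.png',cv2.resize(im[0:230,180:440],(676,598),interpolation=2))
E
```

```text
t: 2.7
tool_pos: [0.4978, 0.2579, 0.2584]
orientation: [3.119, -0.352, -0.008]
force: [-1.5, -0.5, 0.4]
opening: 0.0934
gripper_force: 0.0
[[305.39578402 115.16583638]]
```

View pics/w2c.png

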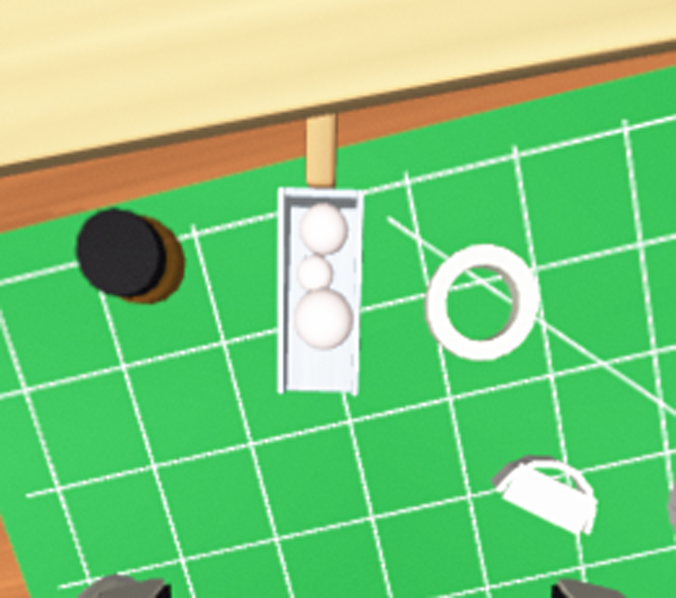

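The crop shows the bowl's rim corners at about (279,188), (363,192), (278,392) and (357,394), with the three beads inside. The jar lid is at (120,250) and the tape at (483,302), both clear of the bowl's sides.

```bash
python3 - <<'E'
from h import *
import pickle
C=pickle.load(open('pics/w2.pkl','rb'))
f=lambda L:np.array(L)/2.6+[180,0]
P=onz(C,f([[279,188],[363,191],[278,393],[358,395]]),.042)[:,:2]
print(P); m=(P[2]+P[3])/2;b=(P[0]+P[1])/2;v=m-b;L=np.hypot(*v);u=v/L
yaw=np.degrees(np.arctan2(*v[::-1]));c=(m+b)/2
print('ctr',c,'len',L,'w',np.hypot(*(P[0]-P[1])),np.hypot(*(P[2]-P[3])),'yaw',yaw)
n=np.array([-u[1],u[0]])
S=onz(C,f([[0,165],[676,40]]),.118)[:,:2];print('shelf edge',S)
Y=onz(C,f([[120,250]]),.052)[:,:2]; T=onz(C,f([[483,302]]),.024)[:,:2]
for q in (*S,*Y,*T,(S[0]*.45+S[1]*.55)): print(np.round([(q-c)@u,(q-c)@n],4))
g=c+.015*u
t=tool(yaw+180)
a=go([*g,.13],t); a=go([*g,.006],t,a)
E
```

```text
[[0.64060554 0.26526359]
 [0.63003543 0.22516433]
 [0.54360597 0.2907208 ]
 [0.53318085 0.24988781]]
ctr [0.58685695 0.25775913] len 0.10012184093295501 w 0.0414689945985419 0.042142810367290943 yaw 165.48709332451097
shelf edge [[0.65857697 0.36570693]
 [0.64326195 0.10075731]]
[-0.0424 -0.1225]
[-0.0939  0.1379]
[-0.0181 -0.0975]
[0.0002 0.0867]
[-0.0707  0.0207]
FR [0.1423, -0.043, 0.2596, 0.0017, 0.0018, 0.0175] mm 150 deg 2
FR [0.0, -0.0, 0.248, 0.0, 0.0, 0.0] mm 124 deg 0
```

```bash
python3 -m crank '[[[0.35,0.05,-0.015,0.09,0,0,0.006],[0.35,0.1,-0.03,0.18,0,0,0.012],[0.35,0.142,-0.043,0.26,0.002,0.002,0.018],[0.35,0.142,-0.043,0.26,0.002,0.002,0.018],[0.35,0.142,-0.043,0.26,0.002,0.002,0.018]]]'
python3 - <<'E'
from h import *
import pickle
st=read_state();print(st['opening'])
c=np.array([.58686,.25776]);yaw=165.49;u=np.array([np.cos(np.radians(yaw)),np.sin(np.radians(yaw))])
go([*(c+.015*u),.007],tool(yaw+180))
E
```

```text
t: 3.38
tool_pos: [0.574, 0.2612, 0.1343]
orientation: [-3.112, 0.401, -0.008]
force: [-0.4, 0.1, 0.5]
opening: 0.0633
gripper_force: 0.0
0.06325756245259048
FR [-0.0046, 0.0013, 0.2545, -0.0026, -0.0029, -0.0021] mm 127 deg 0
```

```bash
python3 -m crank '[[[0.35,-0.004,0.001,0.09,-0.002,-0.002,-0.002],[0.35,-0.004,0.001,0.17,-0.002,-0.002,-0.002],[0.35,-0.004,0.001,0.23,-0.002,-0.002,-0.002],[0.35,-0.004,0.001,0.254,-0.002,-0.002,-0.002],[0.35,-0.004,0.001,0.254,-0.002,-0.002,-0.002]]]'
python3 -m crank '[[[-0.4,0,0,0,0,0,0],[-0.4,0,0,0,0,0,0],[-0.4,0,0,0,0,0,0],[-0.4,0,0,0,0,0,0],[-0.4,0,0,0,0,0,0]]]' 20
```

```text
t: 4.0
tool_pos: [0.5721, 0.2627, 0.0068]
orientation: [-3.116, 0.395, -0.002]
force: [0.7, -0.2, 0.2]
opening: 0.0626
gripper_force: 0.0
t: 4.62
tool_pos: [0.5722, 0.2628, 0.0066]
orientation: [-3.116, 0.395, -0.003]
force: [-1.2, -1.6, 6.1]
opening: 0.0419
gripper_force: 20.0
```

```bash
python3 -m crank '[[[-0.4,0,0,-0.01,0,0,0],[-0.4,-0.01,0,-0.016,0,0,0],[-0.4,-0.03,0,-0.016,0,0,0],[-0.4,-0.06,0,-0.016,0,0,0],[-0.4,-0.09,0,-0.016,0,0,0]]]'
python3 -m crank '[[[-0.4,-0.03,0,0,0,0,0],[-0.4,-0.06,0,0,0,0,0],[-0.4,-0.09,0,0,0,0,0],[-0.4,-0.12,0,0,0,0,0],[-0.4,-0.145,0,0,0,0,0]]]'
python3 -m crank '[[[-0.4,-0.015,0,0,0,0,0],[-0.4,-0.02,0,0,0,0,0],[-0.4,-0.02,0,0.006,0,0,0],[-0.4,-0.02,0,0.012,0,0,0],[-0.4,-0.02,0,0.016,0,0,0]]]'
python3 - <<'E'
from h import *
st=read_state();cv2.imwrite('pics/t3.png',read_camera('top')[:,:,::-1])
C=cam('top');print(proj(C,[.46,.29,.04]))
im=cv2.imread('pics/t3.png')[160:260,150:350];cv2.imwrite('pics/t3c.png',cv2.resize(im,(800,400),interpolation=2))
E
```

```text
t: 5.25
tool_pos: [0.5261, 0.274, 0.0128]
orientation: [3.116, -0.395, -0.001]
force: [-0.5, -0.5, -2.0]
opening: 0.042
gripper_force: 20.0
t: 5.88
tool_pos: [0.4566, 0.2921, 0.0133]
orientation: [-3.117, 0.395, 0.0]
force: [-0.4, 1.3, -2.6]
opening: 0.0421
gripper_force: 20.0
t: 6.5
tool_pos: [0.4482, 0.2942, 0.0065]
orientation: [3.116, -0.395, -0.001]
force: [-11.4, -7.3, 25.5]
opening: 0.0418
gripper_force: 20.0
[[225.94083155 240.01861744]]
```

View pics/t3c.png

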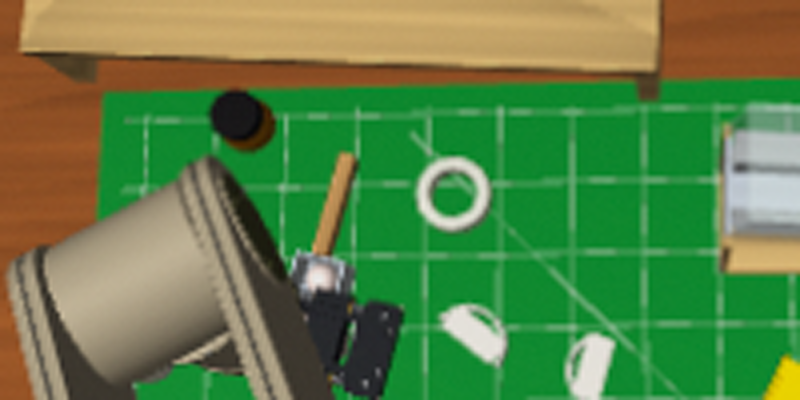

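The top view shows the scoop drawn clear, with its handle end at crop (345,155), well short of the shelf edge (row ~60). The neighbours have not moved. Next: release and rise.

```bash
python3 -m crank '[[[0.35,0,0,-0.002,0,0,0],[0.35,0,0,-0.002,0,0,0],[0.35,0,0,-0.002,0,0,0],[0.35,0,0,-0.002,0,0,0],[0.35,0,0,-0.002,0,0,0]]]'
python3 -m crank '[[[0.35,0,0,-0.05,0,0,0],[0.35,0,0,-0.12,0,0,0],[0.35,0,0,-0.2,0,0,0],[0.35,0,0,-0.24,0,0,0],[0.35,0,0,-0.24,0,0,0]]]'
python3 - <<'E'
from h import *
import pickle
st=read_state();im=read_camera('wrist')[:,:,::-1];cv2.imwrite('pics/w4.png',im);C=cam('wrist',st);pickle.dump(C,open('pics/w4.pkl','wb'))
print(proj(C,[[.4627,.2904,.042],[.593,.2566,.052]]))
cv2.imwrite('pics/w4c.png',cv2.resize(im[0:300,160:480],(640,600),interpolation=2))
E
```

```text
t: 7.18
tool_pos: [0.4478, 0.2943, 0.0061]
orientation: [3.117, -0.395, -0.0]
force: [1.0, 1.2, -0.4]
opening: 0.0628
gripper_force: 0.0
t: 7.8
tool_pos: [0.4493, 0.2951, 0.1283]
orientation: [-3.114, 0.395, -0.005]
force: [0.2, 0.3, -0.4]
opening: 0.0628
gripper_force: 0.0
[[319.82486054 188.62689445]
 [320.39914898  24.09849854]]
```

View pics/w4c.png

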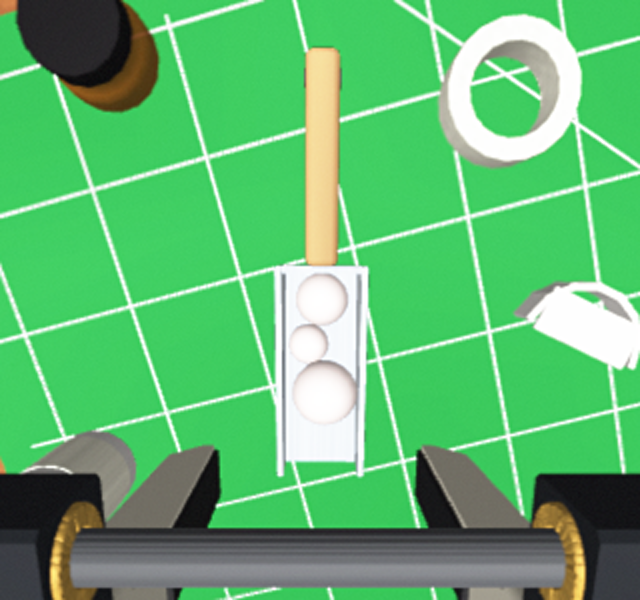

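The beads are still in the released scoop and its handle end is at px (321,23.5), as predicted (320,24). Now for the handle grasp.

```bash
python3 - <<'E'
from h import *
c=np.array([.4627,.2904]);yaw=165.49;u=np.array([np.cos(np.radians(yaw)),np.sin(np.radians(yaw))])
t=tool(yaw+180,-15); z=t.apply([0,0,1]);print(z)
g=np.array([*(c-.072*u),.042]); tcp=g+.019*z
a=go(tcp-.09*z+[0,0,.0],t); a=go(tcp,t,a)
E
```

```text
[-0.25056373  0.06484685 -0.96592583]
FR [0.2107, 0.001, 0.0321, -0.0005, -0.1673, 0.0009] mm 107 deg 15
FR [0.0, 0.0, 0.18, 0.0, 0.0, 0.0] mm 90 deg 0
```

```bash
python3 -m crank '[[[0.2,0.07,0,0.01,0,-0.06,0],[0.2,0.14,0,0.02,0,-0.11,0],[0.2,0.21,0.001,0.032,0,-0.167,0],[0.2,0.21,0.001,0.032,0,-0.167,0],[0.2,0.21,0.001,0.032,0,-0.167,0]]]'
python3 - <<'E'
from h import *
c=np.array([.4627,.2904]);yaw=165.49;u=np.array([np.cos(np.radians(yaw)),np.sin(np.radians(yaw))])
t=tool(yaw+180,-15); z=t.apply([0,0,1])
g=np.array([*(c-.072*u),.042]); tcp=g+.019*z
go(tcp,t)
E
```

```text
t: 8.48
tool_pos: [0.5483, 0.2675, 0.1083]
orientation: [-3.058, 0.389, 0.407]
force: [0.0, 0.2, -0.1]
opening: 0.0559
gripper_force: 0.0
FR [0.0028, -0.0018, 0.1746, 0.001, 0.0018, 0.0002] mm 87 deg 0
```

```bash
python3 -m crank '[[[0.2,0.002,-0.002,0.06,0.001,0.002,0],[0.2,0.002,-0.002,0.12,0.001,0.002,0],[0.2,0.002,-0.002,0.16,0.001,0.002,0],[0.2,0.002,-0.002,0.174,0.001,0.002,0],[0.2,0.002,-0.002,0.174,0.001,0.002,0]]]'
python3 -m crank '[[[-1,0,0,0,0,0,0],[-1,0,0,0,0,0,0],[-1,0,0,0,0,0,0],[-1,0,0,0,0,0,0],[-1,0,0,0,0,0,0]]]' 55
python3 -c "from h import *
t=read_state();p=t['tool_pos'];g=p-.019*R.from_rotvec(t['orientation']).apply([0,0,1]);print(g,t['q'])
Rt=R.from_rotvec(t['orientation']); Rs=R.from_euler('z',165.49,degrees=True); print((Rt.inv()*Rs).as_rotvec())
S=np.r_[.4627,.2904,0]; print(repr(Rt.inv().apply(S-p)))"
```

```text
t: 9.1
tool_pos: [0.5287, 0.2743, 0.0266]
orientation: [-3.057, 0.387, 0.397]
force: [-1.0, 0.8, 0.3]
opening: 0.0561
gripper_force: 0.0
t: 9.72
tool_pos: [0.5288, 0.2739, 0.026]
orientation: [-3.058, 0.388, 0.398]
force: [-0.9, -1.3, 0.8]
opening: 0.0135
gripper_force: 55.0
[0.53352573 0.27264744 0.04434378] [0.30444637 0.48690965 1.44566678 0.13841803 1.43110511 2.09287084]
[ 1.45650703e-03 -2.88233986e+00  1.84798541e-03]
array([-0.05920734,  0.00056008,  0.0425791 ])
```

```bash
cat >>h.py <<'E'
TS=(R.from_rotvec([0.0015,-2.8823,0.0018]),np.array([-.0592,.0006,.0426])) # scoop in tool
SO=np.array([.5395,-.188,0]); SY=-91.4
RS=R.from_euler('z',SY,degrees=True)
def toolfor(Rs,p):  # tool pose for scoop pose
    Rt=Rs*TS[0].inv(); return np.array(p)-Rt.apply(TS[1]),Rt
def scoop_at(cx,cz,th,cy=0):  # mouth lower corner at sorter (cx,cz), pitch th deg
    Rs=RS*R.from_euler('y',th,degrees=True)
    return toolfor(Rs,SO+RS.apply([cx,cy,cz])-Rs.apply([.05,0,0]))
def scoop_now():
    st=read_state();Rt=R.from_rotvec(st['orientation']);p=st['tool_pos']+Rt.apply(TS[1]);Rs=RS.inv()*Rt*TS[0]
    print('scoop mouth corner in sorter',(RS.inv().apply(p-SO)+Rs.apply([.05,0,0])).round(4),'zyx',Rs.as_euler('zyx',degrees=True).round(1))
E
python3 - <<'E'
from h import *
st=read_state();scoop_now()
p,Rt=scoop_at(-.192,.168,0)
R0=R.from_rotvec(st['orientation']);p0=st['tool_pos']
a=go(p0+[0,0,.17],R0)
for k in (1,2,3):
    Rk=R0*R.from_rotvec((R0.inv()*Rt).as_rotvec()*k/3); pk=(p0+[0,0,.17])*(1-k/3)+p*k/3
    a=go(pk,Rk,a)
E
```

```text
scoop mouth corner in sorter [-0.4877 -0.1372 -0.    ] zyx [-103.1    0.     0. ]
FR [-0.0872, -0.0005, -0.3286, 0.0, 0.0, 0.0] mm 170 deg 0
FR [0.0357, 0.0951, -0.0083, -0.0979, -0.0005, -0.3691] mm 51 deg 34
FR [-0.0223, 0.0992, 0.0071, -0.0979, -0.0005, -0.3691] mm 51 deg 34
FR [-0.0725, 0.0686, 0.0205, -0.0979, -0.0005, -0.3691] mm 51 deg 34
```

```bash
python3 -m crank '[[[-1,-0.006,0,-0.023,0,0,0],[-1,-0.022,0,-0.083,0,0,0],[-1,-0.044,0,-0.165,0,0,0],[-1,-0.067,0,-0.25,0,0,0],[-1,-0.083,0,-0.312,0,0,0]]]'
python3 -m crank '[[[-1,-0.004,0.002,-0.016,-0.01,0,-0.037],[-1,0.002,0.02,-0.018,-0.025,0,-0.095],[-1,0.012,0.045,-0.022,-0.05,0,-0.185],[-1,0.022,0.07,-0.024,-0.074,0,-0.277],[-1,0.032,0.095,-0.024,-0.098,0,-0.369]]]'
python3 -c "
from h import *
scoop_now();st=read_state();print(st['q'])
p,Rt=scoop_at(-.192,.168,0)
R0=R.from_rotvec(st['orientation']);p0=st['tool_pos'];a=None
for k in (1,2):
    a=go(p0*(1-k/2)+p*k/2,R0*R.from_rotvec((R0.inv()*Rt).as_rotvec()*k/2),a)"
```

```text
t: 10.35
tool_pos: [0.5291, 0.274, 0.1904]
orientation: [-3.057, 0.387, 0.394]
force: [0.3, 0.1, -1.6]
opening: 0.0136
gripper_force: 55.0
t: 10.98
tool_pos: [0.5348, 0.2228, 0.1954]
orientation: [3.025, 0.538, -0.393]
force: [0.3, -0.4, -2.4]
opening: 0.0136
gripper_force: 55.0
scoop mouth corner in sorter [-0.3667 -0.1243  0.1693] zyx [-68.5   0.    0.1]
[ 0.31216461  0.35051764  1.29795709 -0.00916789  1.7510033   1.53021658]
FR [-0.0227, 0.0986, 0.0074, -0.0973, -0.0008, -0.3678] mm 51 deg 34
FR [-0.0723, 0.0681, 0.0206, -0.0973, -0.0008, -0.3678] mm 51 deg 34
```

```bash
python3 -m crank '[[[-1,-0.004,0.02,0.001,-0.019,0,-0.073],[-1,-0.009,0.04,0.003,-0.039,0,-0.147],[-1,-0.014,0.06,0.004,-0.058,0,-0.22],[-1,-0.018,0.08,0.006,-0.078,-0.001,-0.294],[-1,-0.023,0.099,0.007,-0.097,-0.001,-0.368]]]'
python3 -m crank '[[[-1,-0.014,0.014,0.004,-0.019,0,-0.073],[-1,-0.03,0.028,0.008,-0.04,0,-0.15],[-1,-0.05,0.047,0.014,-0.067,0,-0.255],[-1,-0.066,0.062,0.018,-0.088,-0.001,-0.33],[-1,-0.072,0.068,0.021,-0.097,-0.001,-0.368]]]'
python3 -c "
from h import *
scoop_now();st=read_state();print(st['q'])
a=go(*scoop_at(-.122,.166,0))
cv2.imwrite('pics/s5.png',read_camera('side')[:,:,::-1]);im=cv2.imread('pics/s5.png')
C=cam('side')
w=lambda P:SO+RS.apply(P)
q=proj(C,w([[-.142,-.037,.154],[-.142,.037,.154],[-.132,-.04,.243],[-.132,.04,.243],[-.058,-.04,.226]]));print(q.round(0).tolist())
p=q.mean(0).astype(int);o=np.maximum(p-[100,70],0);z=4
big=cv2.resize(im[o[1]:o[1]+150,o[0]:o[0]+200],None,fx=z,fy=z,interpolation=2)
for a in q: cv2.circle(big,tuple(((a-o+.5)*z).astype(int).tolist()),3,(0,0,255),1)
cv2.imwrite('pics/s5c.png',big)
"
```

```text
t: 11.6
tool_pos: [0.5402, 0.1724, 0.1948]
orientation: [2.673, 1.373, -0.349]
force: [0.3, 0.3, -2.2]
opening: 0.014
gripper_force: 55.0
t: 12.22
tool_pos: [0.5455, 0.122, 0.194]
orientation: [2.112, 2.059, -0.278]
force: [-0.4, -0.7, -2.6]
opening: 0.0138
gripper_force: 55.0
scoop mouth corner in sorter [-0.1919 -0.0012  0.1679] zyx [-0.1  0.  -0.1]
[ 0.29221987  0.12521603  1.56200777 -0.24512045  1.54022043  0.3354082 ]
FR [-0.1341, 0.002, 0.0396, -0.001, -0.0002, -0.0009] mm 70 deg 0
[[342.0, 207.0], [323.0, 198.0], [347.0, 178.0], [326.0, 169.0], [364.0, 176.0]]
```

View pics/s5c.png

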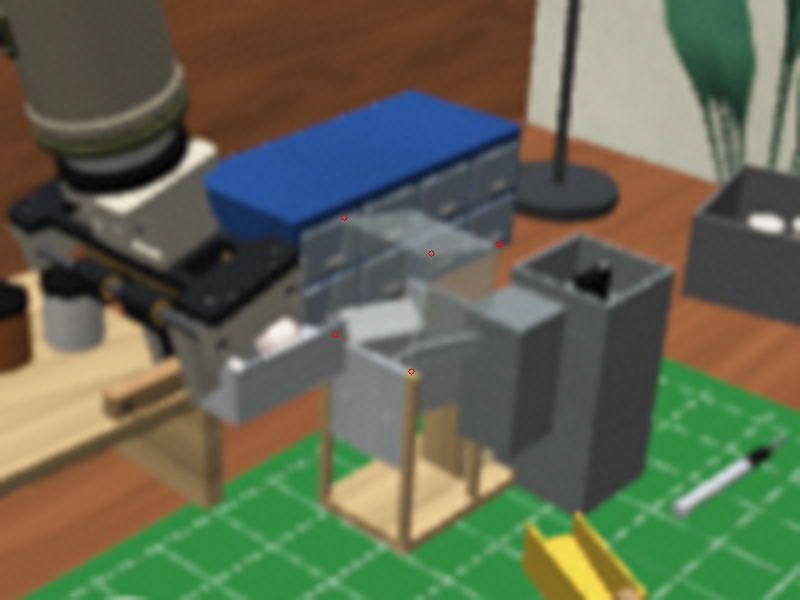

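The side view shows the level scoop just outside the inlet. The predicted sill corners (412,371) and (335,335) and hood corners (431,253) and (344,217) fall on the real ones, so the sorter pose holds. Insert.

```bash
python3 -m crank '[[[-1,-0.006,0,0.002,0,0,0],[-1,-0.02,0,0.006,0,0,0],[-1,-0.04,0.001,0.012,0,0,0],[-1,-0.06,0.001,0.018,0,0,0],[-1,-0.08,0.002,0.024,-0.001,0,-0.001]]]'
python3 -m crank '[[[-1,-0.02,0,0.006,0,0,0],[-1,-0.038,0,0.011,0,0,0],[-1,-0.05,0.001,0.0145,0,0,0],[-1,-0.054,0.001,0.0155,0,0,0],[-1,-0.054,0.001,0.0155,0,0,0]]]'
python3 -c "
from h import *
scoop_now();a=None
for th in (10,20,30,40,44): a=None;go(*scoop_at(-.122,.166,th),a)"
```

```text
t: 12.9
tool_pos: [0.5456, 0.0795, 0.1919]
orientation: [2.112, 2.058, -0.277]
force: [-0.3, -0.1, -2.5]
opening: 0.0137
gripper_force: 55.0
t: 13.52
tool_pos: [0.5455, 0.0524, 0.1915]
orientation: [2.112, 2.058, -0.277]
force: [0.1, -0.1, -2.0]
opening: 0.0141
gripper_force: 55.0
scoop mouth corner in sorter [-0.1223  0.0004  0.1655] zyx [-0.1 -0.  -0. ]
FR [-0.0234, -0.0015, -0.0365, -0.0005, 0.1111, -0.0017] mm 22 deg 10
FR [-0.0518, -0.0015, -0.0677, -0.0005, 0.2222, -0.0018] mm 43 deg 20
FR [-0.0852, -0.0015, -0.0936, -0.0005, 0.3333, -0.002] mm 63 deg 30
FR [-0.1225, -0.0015, -0.1132, -0.0005, 0.4445, -0.0021] mm 83 deg 40
FR [-0.1383, -0.0015, -0.1192, -0.0005, 0.4889, -0.0022] mm 91 deg 44
```

```bash
python3 -m crank '[[[-1,-0.009,0,-0.015,0,0.044,0],[-1,-0.023,-0.001,-0.037,0,0.111,0],[-1,-0.037,-0.001,-0.053,0,0.167,-0.001],[-1,-0.052,-0.001,-0.068,0,0.222,-0.002],[-1,-0.052,-0.001,-0.068,0,0.222,-0.002]]]'
python3 -c "
from h import *
scoop_now();print(read_state()['q'])
for th in (26,32,38,43): go(*scoop_at(-.122,.166,th))"
```

```text
t: 14.15
tool_pos: [0.5451, 0.0345, 0.2319]
orientation: [-2.204, -2.148, -0.098]
force: [-0.1, 0.3, -2.1]
opening: 0.0137
gripper_force: 55.0
scoop mouth corner in sorter [-0.1204  0.0006  0.1671] zyx [-0.1 20.   0.1]
[-0.09242011 -0.02487462  1.62763057  0.08889791  1.54519877 -0.06945314]
FR [-0.0099, -0.0016, -0.0195, 0.0006, 0.0671, -0.0015] mm 11 deg 6
FR [-0.0249, -0.0016, -0.0399, 0.0006, 0.1338, -0.0015] mm 24 deg 12
FR [-0.042, -0.0016, -0.0587, 0.0006, 0.2004, -0.0016] mm 36 deg 18
FR [-0.0576, -0.0016, -0.0728, 0.0006, 0.256, -0.0016] mm 46 deg 23
```

```bash
python3 -m crank '[[[-1,-0.01,-0.001,-0.02,0,0.067,-0.001],[-1,-0.025,-0.001,-0.04,0,0.134,-0.001],[-1,-0.042,-0.001,-0.059,0,0.2,-0.001],[-1,-0.058,-0.001,-0.073,0,0.256,-0.001],[-1,-0.058,-0.001,-0.073,0,0.256,-0.001]]]'
python3 -m crank '[[[-1,0,0,0,0,0,0],[-1,0,0,0,0,0,0],[-1,0,0,0,0,0,0],[-1,0,0,0,0,0,0],[-1,0,0,0,0,0,0]]]'
python3 -c "
from h import *
scoop_now()
for n in ('side','top'): cv2.imwrite(f'pics/{n}6.png',read_camera(n)[:,:,::-1])
a=cv2.imread('pics/side6.png')[140:240,290:400];b=cv2.imread('pics/top6.png')[170:250,320:440]
o=np.zeros((600,800,3),np.uint8);o[:400,:440]=cv2.resize(a,(440,400),interpolation=2);o[400:600,440:740]=cv2.resize(b,(300,200));o[0:240,440:800]=cv2.resize(b,(360,240),interpolation=2)
cv2.imwrite('pics/c6.png',o[:400])
def wh(n,P):
    C=cam(n);im=cv2.imread(f'pics/{n}6.png');return
"
```

```text
t: 14.78
tool_pos: [0.5431, 0.0029, 0.2635]
orientation: [-1.972, -1.924, -0.489]
force: [-0.0, 0.7, -1.3]
opening: 0.0134
gripper_force: 55.0
t: 15.4
tool_pos: [0.5434, 0.004, 0.2648]
orientation: [-1.969, -1.927, -0.492]
force: [0.6, 0.3, -1.5]
opening: 0.0138
gripper_force: 55.0
scoop mouth corner in sorter [-1.234e-01 -1.000e-04  1.652e-01] zyx [ 0.1 43.  -0.1]
```

Force change (−2.2 → −1.4 N, i.e. about 78 g) says all three beads left. Level up, back out, and return the scoop to its free spot.

```bash
python3 -c "
from h import *
fs=[]
for i in range(5): fs.append(read_state()['force'][2]);read_camera('top')
print(np.mean(fs))
for a in ((-.124,.167,33),(-.126,.169,23),(-.130,.170,13),(-.145,.172,4),(-.175,.172,0)): go(*scoop_at(*a))
b=scoop_at(-.175,.172,0);go(*scoop_at(-.235,.172,0),b)"
```

```text
-1.0536250226603028
FR [0.0192, 0.0005, 0.0365, -0.0008, -0.1113, 0.0007] mm 21 deg 10
FR [0.0335, 0.0006, 0.076, -0.0006, -0.2224, 0.0009] mm 42 deg 20
FR [0.0432, 0.0007, 0.1202, -0.0005, -0.3335, 0.0011] mm 64 deg 30
FR [0.0667, 0.0009, 0.1685, -0.0003, -0.4335, 0.0013] mm 91 deg 39
FR [0.1156, 0.0011, 0.2132, -0.0002, -0.4779, 0.0014] mm 121 deg 43
FR [0.116, 0.0001, -0.0308, 0.0, 0.0, 0.0] mm 60 deg 0
```

```bash
python3 -m crank '[[[-1,0.019,0,0.036,0,-0.111,0],[-1,0.033,0,0.076,0,-0.222,0.001],[-1,0.043,0.001,0.12,0,-0.333,0.001],[-1,0.067,0.001,0.168,0,-0.433,0.001],[-1,0.116,0.001,0.213,0,-0.478,0.001]]]'
python3 -m crank '[[[-1,0.05,0,-0.012,0,0,0],[-1,0.1,0,-0.026,0,0,0],[-1,0.116,0,-0.031,0,0,0],[-1,0.116,0,-0.031,0,0,0],[-1,0.116,0,-0.031,0,0,0]]]'
python3 -c "
from h import *
scoop_now();st=read_state()
print(np.mean([(read_camera('side'),read_state()['force'][2])[1] for i in range(5)]))
Rs=R.from_euler('z',165.49,degrees=True)
p,Rt=toolfor(Rs,[.4627,.2904,.12])
R0=R.from_rotvec(st['orientation']);p0=st['tool_pos'];a=None
for k in (1,2,3):
    a=go(p0*(1-k/3)+p*k/3,R0*R.from_rotvec((R0.inv()*Rt).as_rotvec()*k/3),a)"
```

```text
t: 16.38
tool_pos: [0.5455, 0.107, 0.1976]
orientation: [2.105, 2.061, -0.28]
force: [-0.7, 0.3, -1.2]
opening: 0.0136
gripper_force: 55.0
t: 17.0
tool_pos: [0.5474, 0.1643, 0.1984]
orientation: [2.11, 2.06, -0.277]
force: [-0.7, -0.1, -1.8]
opening: 0.0136
gripper_force: 55.0
scoop mouth corner in sorter [-2.342e-01 -1.000e-04  1.724e-01] zyx [-0. -0. -0.]
-1.2200771681692237
FR [0.0786, -0.014, 0.0154, 0.098, 0.0004, 0.3691] mm 41 deg 34
FR [0.0593, -0.0527, 0.0204, 0.0979, 0.0006, 0.369] mm 41 deg 34
FR [0.0218, -0.0729, 0.0304, 0.0979, 0.0006, 0.369] mm 41 deg 34
```

```bash
python3 -m crank '[[[-1,0.016,-0.003,0.003,0.02,0,0.074],[-1,0.031,-0.006,0.006,0.039,0,0.148],[-1,0.047,-0.008,0.009,0.059,0,0.221],[-1,0.063,-0.011,0.012,0.078,0,0.295],[-1,0.079,-0.014,0.015,0.098,0,0.369]]]'
python3 -m crank '[[[-1,0.012,-0.01,0.004,0.02,0,0.074],[-1,0.024,-0.021,0.008,0.039,0,0.148],[-1,0.036,-0.032,0.012,0.059,0,0.221],[-1,0.047,-0.042,0.016,0.078,0,0.295],[-1,0.059,-0.053,0.02,0.098,0.001,0.369]]]'
python3 -m crank '[[[-1,0.004,-0.015,0.006,0.02,0,0.074],[-1,0.009,-0.029,0.012,0.039,0,0.148],[-1,0.013,-0.044,0.018,0.059,0,0.221],[-1,0.018,-0.058,0.024,0.078,0,0.295],[-1,0.022,-0.073,0.03,0.098,0.001,0.369]]]'
python3 -c "
from h import *
Rs=R.from_euler('z',165.49,degrees=True)
cv2.imwrite('pics/side7.png',read_camera('side')[:,:,::-1])
go(*toolfor(Rs,[.4627,.2904,.012]));go(*toolfor(Rs,[.4627,.2904,.0]))
for n,im0,im1 in (('side','side0','side7'),):
    a=cv2.imread(f'pics/{im0}.png').astype(int);b=cv2.imread(f'pics/{im1}.png').astype(int)
    C=cam(n);w=lambda P:SO+RS.apply(P)
    q=proj(C,w([[-.142,0,.13],[-.06,0,.13],[-.1,.03,.15],[-.1,-.03,.15]]));print(q.round(0).tolist())
    d=np.abs(a-b).sum(2)>40; d[:,:318]=0; d[:,375:]=0;d[:165]=0;d[230:]=0
    k,l,s,c=cv2.connectedComponentsWithStats(d.astype(np.uint8));print(s[1:].tolist())
"
```

```text
t: 17.88
tool_pos: [0.5412, 0.2017, 0.1808]
orientation: [2.676, 1.366, -0.351]
force: [0.2, -0.2, -1.2]
opening: 0.0133
gripper_force: 55.0
t: 18.5
tool_pos: [0.5349, 0.2381, 0.1636]
orientation: [3.027, 0.526, -0.395]
force: [0.1, 0.3, -1.1]
opening: 0.0138
gripper_force: 55.0
t: 19.12
tool_pos: [0.5289, 0.2746, 0.1463]
orientation: [-3.057, 0.393, 0.397]
force: [-0.6, 0.5, -1.1]
opening: 0.0135
gripper_force: 55.0
FR [0.0564, 0.0022, 0.2082, -0.0013, -0.0001, -0.0056] mm 108 deg 1
FR [0.0626, 0.0022, 0.2314, -0.0013, -0.0001, -0.0056] mm 120 deg 1
[[332.0, 210.0], [351.0, 200.0], [335.0, 195.0], [350.0, 203.0]]
[[346, 194, 9, 7, 47]]
```

A new bright blob at side px (350,197) lies in the hopper by the gate, as it should. Set the scoop down.

```bash
python3 -m crank '[[[-1,0.015,0.001,0.055,-0.001,0,-0.002],[-1,0.035,0.002,0.13,-0.001,0,-0.005],[-1,0.05,0.002,0.185,-0.001,0,-0.006],[-1,0.057,0.002,0.21,-0.001,0,-0.006],[-1,0.06,0.002,0.222,-0.001,0,-0.006]]]'
python3 -m crank '[[[-1,0.001,0,0.004,0,0,0],[-1,0.002,0,0.0075,0,0,0],[-1,0.0025,0,0.0095,0,0,0],[-1,0.0025,0,0.0095,0,0,0],[-1,0.0025,0,0.0095,0,0,0]]]'
python3 -m crank '[[[0.2,0,0,0,0,0,0],[0.2,0,0,0,0,0,0],[0.2,0,0,0,0,0,0],[0.2,0,0,0,0,0,0],[0.2,0,0,0,0,0,0]]]' 20
python3 -m crank '[[[0.2,0,0,-0.05,0,0,0],[0.2,0,0,-0.13,0,0,0],[0.2,0,0,-0.22,0,0,0],[0.2,0,0,-0.3,0,0,0],[0.2,0,0,-0.32,0,0,0]]]'
python3 -c "
from h import *
import pickle
st=read_state();C=cam('wrist',st);im=read_camera('wrist')[:,:,::-1];cv2.imwrite('pics/w8.png',im)
h=cv2.cvtColor(np.ascontiguousarray(im),cv2.COLOR_BGR2HSV)
print(proj(C,[[.4627,.2904,.042],[.593,.2566,.052]]).round())
"
```

```text
t: 19.8
tool_pos: [0.5291, 0.2737, 0.0313]
orientation: [-3.061, 0.37, 0.398]
force: [-0.2, -0.4, -1.1]
opening: 0.0136
gripper_force: 55.0
t: 20.42
tool_pos: [0.5291, 0.2739, 0.0268]
orientation: [-3.06, 0.371, 0.397]
force: [0.4, 0.7, -2.0]
opening: 0.0138
gripper_force: 55.0
t: 21.05
tool_pos: [0.529, 0.2739, 0.0266]
orientation: [-3.06, 0.371, 0.398]
force: [0.6, 0.5, -0.4]
opening: 0.0548
gripper_force: 0.0
t: 21.68
tool_pos: [0.5708, 0.264, 0.1848]
orientation: [-3.059, 0.371, 0.389]
force: [0.8, -0.2, 0.0]
opening: 0.056
gripper_force: 0.0
[[319. 240.]
 [321. 141.]]
```

```bash
python3 -c "
from h import *
st=read_state();R0=R.from_rotvec(st['orientation']);p0=st['tool_pos']
a=go([.54,.10,.34],tool(28,-8));a=go([.51,-.09,.38],tool(67,-3),a);a=go([.491,-.284,.38],tool(105),a)"
```

```text
FR [-0.06, 0.3314, -0.308, -0.094, 0.0688, -0.4559] mm 228 deg 42
FR [-0.2403, 0.3074, -0.047, -0.0415, 0.0534, -0.4315] mm 196 deg 39
FR [-0.3715, 0.1166, 0.0195, -0.0111, 0.0321, -0.4221] mm 195 deg 38
```

```bash
python3 -m crank '[[[0,-0.01,0.05,-0.08,-0.019,0.014,-0.09],[0,-0.02,0.12,-0.15,-0.038,0.028,-0.18],[0,-0.035,0.19,-0.22,-0.056,0.041,-0.27],[0,-0.048,0.26,-0.27,-0.075,0.055,-0.365],[0,-0.06,0.33,-0.308,-0.094,0.069,-0.456]]]'
python3 -m crank '[[[0,-0.048,0.061,-0.009,-0.008,0.011,-0.086],[0,-0.096,0.123,-0.019,-0.016,0.021,-0.172],[0,-0.144,0.184,-0.028,-0.025,0.032,-0.26],[0,-0.192,0.246,-0.038,-0.033,0.043,-0.345],[0,-0.24,0.307,-0.047,-0.042,0.053,-0.432]]]'
python3 -m crank '[[[0,-0.093,0.029,0.005,-0.003,0.008,-0.105],[0,-0.186,0.058,0.01,-0.006,0.016,-0.21],[0,-0.279,0.088,0.015,-0.009,0.024,-0.317],[0,-0.371,0.117,0.02,-0.011,0.032,-0.422],[0,-0.371,0.117,0.02,-0.011,0.032,-0.422]]]'
python3 -c "
from h import *
import pickle
st=read_state();C=cam('wrist',st);im=read_camera('wrist')[:,:,::-1];cv2.imwrite('pics/w9.png',im);pickle.dump(C,open('pics/w9.pkl','wb'))
q=proj(C,[[.4728,-.2167,.184],[.4728,-.2167,.188]])[0];print(q,st['q'])
o=(q-[75,70]).astype(int);o=np.maximum(o,0);print(o)
cv2.imwrite('pics/w9c.png',cv2.resize(im[o[1]:o[1]+140,o[0]:o[0]+150],(600,560),interpolation=2))"
```

```text
t: 22.35
tool_pos: [0.5385, 0.0998, 0.3365]
orientation: [3.005, 0.759, -0.219]
force: [1.5, 0.1, -0.5]
opening: 0.0463
gripper_force: 0.0
t: 22.98
tool_pos: [0.5087, -0.0899, 0.3757]
orientation: [2.591, 1.728, -0.077]
force: [-0.3, 0.6, -0.1]
opening: 0.0466
gripper_force: 0.0
t: 23.6
tool_pos: [0.4896, -0.2856, 0.3747]
orientation: [-1.909, -2.486, 0.008]
force: [0.6, -0.0, -0.3]
opening: 0.0465
gripper_force: 0.0
[319.79029494 124.61873908] [-0.6153733   0.03860566  1.30402574 -0.00498019  1.80581502 -0.8775373 ]
[244  54]
```

View pics/w9c.png

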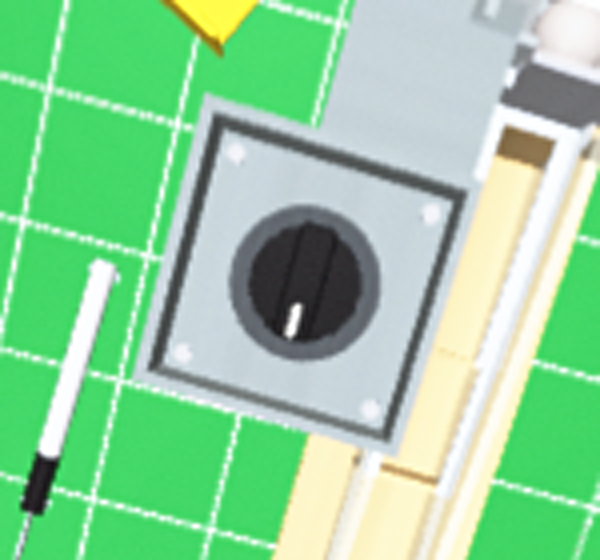

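The crop shows the housing rim corners at (210,95), (478,190), (395,455) and (137,375). The knob centre is at (305,282), with its bar along the housing edge from (318,222) to (290,340). A bead waits behind the gate at top right.

```bash
python3 -c "
from h import *
import pickle
C=pickle.load(open('pics/w9.pkl','rb'));f=lambda L:np.array(L)/4+[244,54]-.4
P=onz(C,f([[210,95],[478,190],[395,455],[137,375]]),.188)[:,:2];print(P.mean(0),[np.hypot(*(P[i]-P[i-1])).round(4) for i in range(4)],[np.degrees(np.arctan2(*(P[i]-P[i-1])[::-1])).round(1) for i in range(4)])
for z in(.15,.158): print('skirt',onz(C,f([[305,282]]),z))
b=onz(C,f([[318,222],[290,340]]),.184)[:,:2];print(b,b.mean(0),np.degrees(np.arctan2(*(b[0]-b[1])[::-1])))
"
```

```text
[ 0.47278771 -0.21637032] [np.float64(0.086), np.float64(0.0852), np.float64(0.084), np.float64(0.0857)] [np.float64(88.3), np.float64(-3.5), np.float64(-91.3), np.float64(177.8)]
skirt [[ 0.47245758 -0.21556277  0.15      ]]
skirt [[ 0.47251677 -0.21568304  0.158     ]]
[[ 0.47193219 -0.19770893]
 [ 0.47273328 -0.23445597]] [ 0.47233274 -0.21608245] 91.24885724237977
```

```bash
python3 -c "
from h import *
a=go([.4726,-.2162,.235],tool(89));go([.4726,-.2162,.161],tool(89),a)"
```

```text
FR [0.1393, 0.0029, 0.2807, -0.0048, -0.0007, 0.1762] mm 157 deg 16
FR [0.0, -0.0, 0.148, 0.0, 0.0, 0.0] mm 74 deg 0
```

```bash
python3 -m crank '[[[-0.44,0.05,0.001,0.07,-0.002,0,0.06],[-0.44,0.1,0.002,0.15,-0.004,-0.001,0.12],[-0.44,0.139,0.003,0.22,-0.005,-0.001,0.176],[-0.44,0.139,0.003,0.28,-0.005,-0.001,0.176],[-0.44,0.139,0.003,0.28,-0.005,-0.001,0.176]]]'
python3 -c "
from h import *
print(read_state()['opening']);go([.4726,-.2162,.161],tool(89))"
```

```text
t: 24.28
tool_pos: [0.4722, -0.2132, 0.2344]
orientation: [-2.235, -2.206, 0.001]
force: [-0.6, 0.6, -0.8]
opening: 0.0261
gripper_force: 0.0
0.02608956287693138
FR [-0.0061, 0.0011, 0.1469, -0.001, -0.0003, 0.003] mm 73 deg 0
```

```bash
python3 -m crank '[[[-0.44,-0.006,0.001,0.04,-0.001,0,0.003],[-0.44,-0.006,0.001,0.08,-0.001,0,0.003],[-0.44,-0.006,0.001,0.12,-0.001,0,0.003],[-0.44,-0.006,0.001,0.146,-0.001,0,0.003],[-0.44,-0.006,0.001,0.146,-0.001,0,0.003]]]'
python3 -m crank '[[[-1,0,0,0,0,0,0],[-1,0,0,0,0,0,0],[-1,0,0,0,0,0,0],[-1,0,0,0,0,0,0],[-1,0,0,0,0,0,0]]]' 15
```

```text
t: 24.9
tool_pos: [0.4738, -0.2185, 0.1634]
orientation: [2.239, 2.199, 0.002]
force: [0.8, -0.4, -0.7]
opening: 0.0257
gripper_force: 0.0
t: 25.52
tool_pos: [0.4712, -0.2192, 0.1654]
orientation: [2.242, 2.2, -0.005]
force: [-19.2, 1.6, 10.1]
opening: 0.0119
gripper_force: 15.0
```

```bash
python3 -m crank '[[[-1,0.003,-0.003,-0.003,0,0,0],[-1,0.006,-0.005,-0.006,0,0,0],[-1,0.006,-0.005,-0.006,0,0,0.06],[-1,0.006,-0.005,-0.006,0,0,0.12],[-1,0.006,-0.005,-0.006,0,0,0.12]]]'
python3 -c "
from h import *
st=read_state();print(st['wrist_torque'],st['q'])"
```

```text
t: 26.15
tool_pos: [0.4706, -0.2176, 0.1664]
orientation: [2.437, 1.974, -0.002]
force: [-1.3, -9.4, -12.3]
opening: 0.0117
gripper_force: 15.0
[-1.76871268  0.23500116 -0.05400816] [-0.52957766 -0.0647417   1.7836049  -0.00333745  1.41840984 -0.3198364 ]
```

```bash
python3 -m crank '[[[-1,-0.003,0,0.003,0,0,0.08],[-1,-0.003,0,0.003,0,0,0.17],[-1,-0.003,0,0.003,0,0,0.26],[-1,-0.003,0,0.003,0,0,0.35],[-1,-0.003,0,0.003,0,0,0.4]]]'
python3 -c "
from h import *
st=read_state();print(st['wrist_torque'],R.from_rotvec(st['orientation']).apply([1,0,0]))"
```

```text
t: 26.78
tool_pos: [0.4696, -0.2172, 0.1663]
orientation: [2.932, 1.124, -0.0]
force: [-11.7, 3.0, 2.7]
opening: 0.012
gripper_force: 15.0
[0.40126091 2.10586447 0.09916024] [ 0.74380499  0.66839613 -0.00087099]
```

```bash
python3 -m crank '[[[-1,-0.002,-0.002,0,0,0,0.09],[-1,-0.002,-0.002,0,0,0,0.18],[-1,-0.002,-0.002,0,0,0,0.27],[-1,-0.002,-0.002,0,0,0,0.36],[-1,-0.002,-0.002,0,0,0,0.38]]]'
python3 -c "
from h import *
st=read_state();print(st['wrist_torque'],R.from_rotvec(st['orientation']).apply([1,0,0]))"
```

```text
t: 27.4
tool_pos: [0.469, -0.2162, 0.1663]
orientation: [3.134, 0.214, 0.003]
force: [-6.4, 6.3, 1.3]
opening: 0.0119
gripper_force: 15.0
[1.0600744  1.31873042 0.15863746] [0.99069178 0.13610892 0.0020412 ]
```

```bash
python3 -m crank '[[[-1,-0.001,-0.001,0,0,0,0.03],[-1,-0.001,-0.001,0,0,0,0.05],[-1,-0.001,-0.001,0,0,0,0.05],[-1,-0.001,-0.001,0,0,0,0.05],[-1,-0.001,-0.001,0,0,0,0.05]]]'
python3 -c "
from h import *
st=read_state();print(st['wrist_torque'],R.from_rotvec(st['orientation']).apply([1,0,0]))"
```

```text
t: 28.02
tool_pos: [0.4691, -0.2161, 0.1663]
orientation: [3.139, 0.096, 0.006]
force: [-4.4, 4.5, -1.4]
opening: 0.0125
gripper_force: 16.0
[0.79561203 0.78138677 0.34812963] [0.99813394 0.06095997 0.0035393 ]
```

Torque and opening rose, so the knob is at its stop. Release it, rise, and check where the beads are.

```bash
python3 -m crank '[[[-0.44,0,0,0,0,0,0],[-0.44,0,0,0,0,0,0],[-0.44,0,0,0,0,0,0],[-0.44,0,0,-0.03,0,0,0],[-0.44,0,0,-0.08,0,0,0]]]'
python3 -m crank '[[[-0.44,0,0,-0.1,0,0,0],[-0.44,-0.05,0,-0.2,0,0,0],[-0.44,-0.12,0,-0.28,0,0,0],[-0.44,-0.17,0,-0.3,0,0,0],[-0.44,-0.17,0,-0.3,0,0,0]]]'
python3 -c "
from h import *
for n in ('wrist','top','side'):
    C=cam(n);im=read_camera(n)[:,:,::-1];cv2.imwrite(f'pics/{n}10.png',im);hs=cv2.cvtColor(np.ascontiguousarray(im),cv2.COLOR_BGR2HSV)
    for nm,x,z,r in (('S',0,.022,.01),('M',.069,.025,.013),('L',.128,.028,.016)):
        xs=np.linspace(-.05,.158,27)
    q=proj(C,SO+RS.apply([[x,0,.025] for x in np.arange(-.13,.16,.01)]))
    print(n,[(round(-.13+.01*i,2),*hs[int(b),int(a)][1:].tolist()) if 0<=b<400 and 0<=a<640 else None for i,(a,b) in enumerate(q)])
"
```

```text
t: 28.65
tool_pos: [0.4691, -0.2166, 0.2069]
orientation: [3.138, 0.095, 0.006]
force: [1.1, -0.4, -0.3]
opening: 0.026
gripper_force: 0.0
t: 29.28
tool_pos: [0.3836, -0.2221, 0.359]
orientation: [3.134, 0.092, 0.014]
force: [-0.2, -0.4, 0.1]
opening: 0.0259
gripper_force: 0.0
wrist [(-0.13, 4, 250), (-0.12, 1, 253), (-0.11, 11, 202), (-0.1, 23, 190), (-0.09, 23, 213), (-0.08, 22, 216), (-0.07, 23, 214), (-0.06, 23, 214), (-0.05, 23, 214), (-0.04, 16, 212), (-0.03, 24, 160), (-0.02, 13, 81), (-0.01, 13, 80), (0.0, 13, 81), (0.01, 16, 80), (0.02, 16, 80), (0.03, 13, 80), (0.04, 10, 79), (0.05, 13, 80), (0.06, 16, 80), (0.07, 13, 81), (0.08, 16, 80), (0.09, 22, 161), (0.1, 108, 215), (0.11, 51, 253), (0.12, 50, 253), (0.13, 7, 246), (0.14, 1, 255), (0.15, 0, 255), (0.16, 31, 211)]
top [(-0.13, 8, 151), (-0.12, 12, 174), (-0.11, 13, 183), (-0.1, 14, 185), (-0.09, 11, 182), (-0.08, 13, 183), (-0.07, 13, 189), (-0.06, 11, 186), (-0.05, 18, 184), (-0.04, 12, 177), (-0.03, 70, 165), (-0.02, 77, 169), (-0.01, 83, 173), (0.0, 83, 173), (0.01, 57, 126), (0.02, 24, 96), (0.03, 27, 96), (0.04, 25, 102), (0.05, 25, 104), (0.06, 20, 101), (0.07, 23, 102), (0.08, 23, 102), (0.09, 25, 102), (0.1, 21, 98), (0.11, 26, 135), (0.12, 118, 211), (0.13, 41, 160), (0.14, 16, 228), (0.15, 19, 227), (0.16, 121, 103)]
side [(-0.13, 88, 230), (-0.12, 86, 230), (-0.11, 90, 229), (-0.1, 103, 168), (-0.09, 109, 119), (-0.08, 96, 210), (-0.07, 100, 193), (-0.06, 110, 135), (-0.05, 108, 130), (-0.04, 110, 128), (-0.03, 111, 119), (-0.02, 58, 101), (-0.01, 9, 84), (0.0, 15, 86), (0.01, 12, 86), (0.02, 12, 86), (0.03, 12, 87), (0.04, 7, 72), (0.05, 12, 63), (0.06, 8, 62), (0.07, 8, 62), (0.08, 8, 61), (0.09, 8, 61), (0.1, 12, 66), (0.11, 9, 83), (0.12, 15, 85), (0.13, 9, 83), (0.14, 9, 83), (0.15, 12, 85), (0.16, 9, 84)]
```

The large bead shows at sorter x ≈ +0.14. I'll look from directly above for the others.

```bash
python3 -c "
from h import *
go([.50,-.20,.38],tool(0))"
python3 -m crank '[[[-0.44,0.06,0,-0.01,0,0,0.01],[-0.44,0.12,-0.01,-0.02,0,0,0.02],[-0.44,0.18,-0.03,-0.03,0,0,0.04],[-0.44,0.23,-0.03,-0.04,0,0,0.04],[-0.44,0.23,-0.03,-0.04,0,0,0.04]]]'
python3 -c "
from h import *
C=cam('wrist');im=np.ascontiguousarray(read_camera('wrist')[:,:,::-1]);cv2.imwrite('pics/w11.png',im)
hs=cv2.cvtColor(im,cv2.COLOR_BGR2HSV)
q=proj(C,SO+RS.apply([[x,0,.025] for x in np.arange(-.14,.16,.01)]));print(q[[0,-1]])
# rectify the pocket plane strip, list bright round blobs
h,w=40*4,310*4
X,Y=np.meshgrid(np.arange(w)/4e3-.145,np.arange(h)/4e3-.02)
m=proj(C,SO+RS.apply(np.c_[X.ravel(),Y.ravel(),np.full(X.size,.025)])).astype(np.float32).reshape(h,w,2)
s=cv2.remap(im,m[...,0],m[...,1],1);cv2.imwrite('pics/strip.png',s)
sh=cv2.cvtColor(s,cv2.COLOR_BGR2HSV)
b=((sh[...,1]<25)&(sh[...,2]>215)).astype(np.uint8)
for r in cv2.connectedComponentsWithStats(b)[2][1:]:
    if r[4]>800: print('x %.3f..%.3f y %.3f..%.3f area %d'%(r[0]/4e3-.145,(r[0]+r[2])/4e3-.145,r[1]/4e3-.02,(r[1]+r[3])/4e3-.02,r[4]))
for y in (-8,0,8): print(y,[sh[80+4*y,int((x+145)*4)][1:].tolist() for x in range(-50,160,8)])
"
```

```text
FR [0.2339, -0.0285, -0.0476, 0.0017, -0.0033, 0.0384] mm 120 deg 3
t: 30.05
tool_pos: [0.499, -0.1987, 0.3747]
orientation: [3.14, -0.0, 0.004]
force: [-0.3, -0.0, -0.2]
opening: 0.0256
gripper_force: 0.0
[[235.68960931 142.91205337]
 [398.67924669 146.92192852]]
x -0.145..0.164 y -0.020..0.020 area 104915
x 0.128..0.159 y -0.016..0.015 area 11438
-8 [[112, 141], [69, 249], [68, 249], [68, 249], [69, 249], [68, 249], [68, 249], [69, 249], [69, 249], [61, 245], [53, 240], [88, 222], [66, 250], [66, 250], [66, 250], [65, 250], [3, 252], [1, 254], [48, 222], [54, 255], [65, 251], [64, 251], [65, 251], [5, 251], [1, 255], [2, 255], [47, 201]]
0 [[112, 146], [71, 249], [70, 249], [69, 249], [68, 249], [69, 249], [68, 249], [66, 250], [69, 250], [0, 255], [0, 255], [89, 212], [66, 251], [64, 251], [64, 250], [56, 249], [1, 255], [0, 255], [6, 248], [65, 253], [60, 252], [60, 252], [55, 245], [3, 253], [0, 255], [0, 255], [15, 239]]
8 [[24, 203], [26, 251], [23, 251], [28, 252], [32, 252], [21, 251], [26, 252], [30, 251], [24, 251], [3, 250], [2, 248], [50, 235], [58, 253], [56, 253], [55, 253], [56, 253], [9, 246], [5, 250], [64, 215], [69, 249], [53, 253], [53, 253], [53, 254], [7, 245], [2, 253], [4, 252], [86, 180]]
```

```bash
python3 -c "
from h import *
im=cv2.imread('pics/top10.png');C=cam('top');Rs=R.from_euler('z',165.49,degrees=True)
h=cv2.cvtColor(im,cv2.COLOR_BGR2HSV)
p=proj(C,np.r_[.4627,.2904,0]+Rs.apply([[x,0,.052] for x in np.arange(-.15,-.05,.01)]));print([h[int(round(b)),int(round(a))].tolist() for a,b in p])
m=((h[...,0]<35)|(h[...,1]<90)).astype(np.uint8); m[:170]=0;m[270:]=0;m[:,:195]=0;m[:,255:]=0
k,l,s,c=cv2.connectedComponentsWithStats(m);i=l[int(p[4][1]),int(p[4][0])];pts=np.argwhere(l==i)[:,::-1].astype(np.float32);print(s[i],c[i],cv2.minAreaRect(pts))
print(proj(C,np.r_[.4627,.2904,0]+Rs.apply([[-.135,0,.042],[.05,0,.042]])))
print(read_state()['force'],close_job())"
```

```text
[[67, 190, 138], [68, 227, 119], [17, 139, 187], [17, 141, 184], [17, 139, 185], [17, 139, 182], [17, 139, 178], [17, 140, 178], [17, 141, 177], [17, 139, 178]]
[216 198  23  58 633] [228.10742496 233.42022117] ((230.73583984375, 226.42454528808594), (16.483266830444336, 58.103515625), 15.945394515991211)
[[237.09523501 198.61212981]
 [221.40888002 254.4602062 ]]
the job is handed in; nothing more can be done
[-0.29772154 -0.89767576 -0.54627214] None
```

The job is handed in: cameras show all three beads in their own pockets and the empty scoop where I set it down, clear of the shelf; the gate knob was turned until it hit its stop, and the hand-in gave no verdict.

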